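# Slide the tea tin home into its clip-in holder

## Robot

A 6-joint arm with a two-finger parallel gripper is mounted at the origin on a cart in front of the work surface, level with it; the furniture and walls round the work are solid. World frame = base frame: x ahead of the robot, y to its left, z up, the work surface at z = 0. Lengths are in m, angles in degrees, forces in N, time in s.
With the tool pointing down it reaches from about 0.25 to 0.725 m from the base axis. Payload 9.7 kg.
Tool frame: the origin (TCP) lies where the fingers leave the gripper's body, on its centre line; the fingertips stand 73 mm ahead of it and the grasp point (between the pads) lies 54 mm ahead of it; z points along the fingers, y is the line along which they close (so a half turn about z gives the same grasp; the last joint's range is limited). The gripper opens to 85 mm and grips with 20 to 120 N. Pads are 22 mm wide; open, the fingers measure 114 mm over their backs; the gripper's body (76 mm by 85 mm) begins 54 mm behind the grasp point. The pads swing forward as they close: fully open they stand 13 mm farther back than shut.
Start: joints at [-71.161, 4.979, 10.078, 95.1, 0, 90], TCP at [0.178, -0.521, 0.304] pointing down, gripper open.
Joint ranges: [-179.16, 179.16], [-48.56, 103.87], [-65.8, 70.77], [-126.05, 130.52], [-82.76, 87.17], [-180, 180]. Speed limits (degrees/s): [127.2, 127.2, 147.25, 180, 180, 180].

## Interface

Orientations are given as [roll, pitch, yaw] about the fixed x, y, z axes, in that order (R = Rz(yaw) Ry(pitch) Rx(roll)).
In Python, from workcell import sensors, imaging, bot gives the robot as it stands.
- The arm moves only by the tool apply_moves, never from a script. Its argument "rows" is a list of rows, each a list of 3 entries, a list of its own where there are three numbers: the shift along the tool's x, y, z in units of 10 cm (1.0 is 10 cm), then the turn, a rotation vector about the tool's x, y, z in units of 30 degrees (1.0 is 30 degrees), then the opening, from 0 (shut) to 1 (fully open). A call has 1 to 20 rows; each row is the pose to reach, as a shift and turn from the pose commanded when the call began, along the tool's axes at that moment; what a row does not reach only later rows make up. A row lasts 1/10 s, in which the tool goes at most 50 mm and 8.59 degrees, less where a joint would pass 70% of its speed; a pose out of reach is approached as far as the arm can. A call with a number of a shift or a turn outside -1 to 1 is refused whole. A call with a gripper value outside its range is refused whole. The fingers move at their own pace and stop on an object; "force" is the grip in N (left out, the last holds). Time passes only in rows, so rows that repeat a pose let the fingers close. It gives the time, the measured TCP pose, the force, the opening and the grip force at its end, in the units of the state.
- sensors.get_obs(): the state, without advancing time (a new reading comes with each control period).
- imaging.camera(name): name is "side" or "top"; returns (picture, depth): 400x640x3 uint8, red, green, blue; 400x640 float32, m along the optical axis (not along the pixel's ray), 0 where there is no reading.
- imaging.get_calibration(name): a dict with "intrinsics" (3x3 intrinsics, pixels), "world_from_camera" (4x4, takes a point from camera to world coordinates). Camera axes: x right, y down, z forward; pixel columns grow to the right and rows downward; lengths in m; the calibration is good to about 2 mm. A picture is of the moment at which its call begins. get_calibration takes no time and is no camera call.
- bot.job_done(): hands the job in; it is judged then, once.
The state is a dict: "time": time; "q": joint angles; "qd": joint speeds; "joint_efforts": joint torques, N m; "ee_pos": TCP position; "tcp_rot": TCP orientation; "wrist_force": force on the tool from outside, world axes, zero at the start; "torque": the same for the moment, N m; "opening": finger opening in m; "grasp_force": force on a finger pad.
Only numpy, scipy, OpenCV 4.12 (cv2) and the standard library are available. Lean on these libraries where they do the work, as an engineer would, in place of code of your own. Each camera call takes 0.05 s, during which the arm holds its last target. There are 200 camera calls.

## Task

Slide the full red tea tin across the worktop, through the gap between the sugar canister and the candle cup without letting it touch either, into its wooden holder: past the two sprung rollers and on until it meets the rubber pad. There push it home gently but firmly, with about one and a half kilograms (15 N) for about a second and never as much as two and a half, then let go and leave it parked. The tin stays flat on the worktop all the way, and nothing else on the worktop is shifted.

Things in the scene. Friction and masses are not known exactly. Their poses are not given: they have to be found in the camera images.
- tin_center (a point): the full tea tin: round, red with a plain steel lid, 90 mm across and 60 mm high, about 0.8 kg (varies), loose, standing on the worktop, and too wide to grasp, so it has to be pushed. This point is its centre, 30 mm above its underside. Sliding on the worktop it resists with about 3 to 7 N.
- tea_tin: the same tin; origin at the centre of its underside, z up (its yaw has no meaning)
- canister_center (a point): the black sugar canister with a knob on its lid: round, 77 mm across, 100 mm high, loose, one of the two obstacles; this point is its centre, 50 mm above the worktop
- sugar_canister: the same canister; origin at the centre of its underside
- candle_center (a point): the pale copper candle cup: round, 72 mm across, 83 mm high, loose, the other obstacle; this point is its centre, 41 mm above the worktop. Canister and cup stand on either side of a gap at least 45 mm wider than the tin, through which it fits (beyond the farther one a wall cabinet, 0.47 m up, leaves no room for an arm); which of them stands nearer the robot varies.
- holder_seat (a point): the seat, on the holder's centre line 30 mm above the worktop. +x points into the holder, from its open mouth to its pad; z up. The tin's centre ends here or up to 8 mm further in (+x): the pad's depth is set with a screw and differs each time, it is not given and has to be found by feel.
- holder_mouth (a point): axes as the seat, 50 mm out from it: the tin's centre is here when it first meets the two free-turning white rollers (14 mm across, 18 to 44 mm up, at seat x = -22, y = +-44 mm). Spreading them takes about 3 to 6 N on top of the sliding friction; its centre is past them at seat x = -22 mm, then they pull inwards with up to 3 N, too little to move the tin by themselves.
- tin_holder: the fixed pale wood holder, no floor (the tin slides on the worktop); origin under the seat, axes as the seat. Cheeks 40 mm high, x = -8 to 70 mm, inner faces y = +-57, outer +-69 mm; back block 48 mm high, x = 69 to 87 mm. Black rubber pad, 44 mm wide, 25 mm up, face 45 to 53 mm in from the seat; its stiff spring gives 1 mm per 8 N. Thin sprung arms over the cheeks, 45 to 53 mm up, carry the rollers.
- milk_pitcher: steel milk pitcher, 74 x 98 mm, 98 mm high, loose bystander; origin at its underside
- espresso_cup: cream espresso cup, 64 x 91 mm with its handle, 50 mm high, loose bystander; origin at its underside
Mind the look-alikes: they are no part of the job. Leave any yellow look-alike of the tea_tin alone.

How it is judged (in metres and radians):
On the way:
1. the tin, in the holder past the rollers, at the seat, is pressed against the rubber pad with more than 6.5 N for 0.3 s (contact force between tea_tin and tin_holder above 6.5 N and x of tin_center in the frame of holder_seat between -0.003 and 0.012 m and y of tin_center in the frame of holder_seat between -0.005 and 0.005 m), for 0.3 s.
At the end, for the whole second after the job is handed in: The tin stands upright on the worktop, at rest and let go, in the holder behind the rollers: its centre against the pad, at most 3 mm short of the seat or 12 mm beyond it, and within 5 mm of the holder's centre line (x of tin_center in the frame of holder_seat between -0.003 and 0.012 m and y of tin_center in the frame of holder_seat between -0.005 and 0.005 m and angle between tea_tin's own z axis and vertical below 0.05 rad and height (world z) of tea_tin below 0.004 m and linear speed of tea_tin below 0.01 m/s); the robot touches nothing.
It fails at once if the tin presses on the holder (pad, rollers or wood) with 25 N or more (contact force between tea_tin and tin_holder above 25 N).
It fails at once if the tin touches the sugar canister or the candle cup (contact force between tea_tin and sugar_canister above 0.3 N or contact force between tea_tin and candle_cup above 0.3 N).
It fails at once if the tin is lifted more than 8 mm or tipped more than 0.2 rad (height (world z) of tea_tin above 0.008 m or angle between tea_tin's own z axis and vertical above 0.2 rad).
It fails at once if something else on the worktop is shifted by more than 10 mm (distance of any of sugar_canister, candle_cup, milk_pitcher, espresso_cup from where it was at the start of the episode above 0.01 m).
It also fails if it takes over 72 s, if anything falls off the work surface, if the arm or the gripper's body presses on something with over 40 N, if the wrist force passes 120 N, or if a joint passes its speed limit or range.

## Working session

There is one attempt and no reset: what is moved stays moved. The work goes in short steps, Python scripts to look and compute and a tool call to move; the robot and the scene stay as the last step left them, time stands still between calls to the robot, and variables do not carry over. Pictures are saved under pics/ and viewed, at most 10 in all, crops included, and the job is handed in when it is done.

Besides the shell and the picture viewer there is one more tool, called after ">>>" as name(argument=value, ...) on one line, values as JSON. apply_moves: Moves the arm, as the interface text tells. Its arguments: {"type":"object","properties":{"rows":{"type":"array"},"force":{"type":"number"}},"required":["rows"]}

```bash
mkdir -p pics; python3 - <<'E'
from workcell import sensors, imaging, bot
import cv2,numpy as np
o=sensors.get_obs();print(o)
for n in("top","side"):
    p,d=imaging.camera(n);c=imaging.get_calibration(n);print(n,c)
    cv2.imwrite(f"pics/{n}0.png",p[:,:,::-1]);np.savez(f"{n}0.npz",p=p,d=d,K=c["intrinsics"],T=c["world_from_camera"])
E
```

```text
{'time': 0.0, 'q': array([-7.11616264e+01,  5.01105387e+00,  1.00344363e+01,  9.51004395e+01,
       -4.09280836e-05,  9.00013550e+01]), 'qd': array([-0.01440425,  0.02113764,  0.10536099,  0.03742552,  0.10040503,
       -0.01338249]), 'joint_efforts': array([ 3.84187020e-03, -5.20381737e+01,  4.64807153e+01,  1.62277330e-02,
        1.32387167e-04, -1.52775021e-05]), 'ee_pos': array([ 0.17754992, -0.52040719,  0.3031833 ]), 'tcp_rot': array([-1.79922943e+02,  4.27503745e-05,  1.88370186e+01]), 'wrist_force': array([ 0.20712104, -0.49515946,  1.02476834]), 'torque': array([ 0.05661375, -0.02278697, -0.04484523]), 'grasp_force': 0.0, 'opening': 0.085490212811963}
top {'intrinsics': array([[404.47443365,   0.        , 318.26515406],
       [  0.        , 404.47443365, 196.71085991],
       [  0.        ,   0.        ,   1.        ]]), 'world_from_camera': array([[ 0.13390136, -0.96765149,  0.21382473,  0.27836728],
       [-0.99099197, -0.13024356,  0.03116942, -0.21592859],
       [-0.00231184, -0.21607222, -0.97637465,  0.91865889],
       [ 0.        ,  0.        ,  0.        ,  1.        ]])}
side {'intrinsics': array([[486.07642754,   0.        , 321.94452321],
       [  0.        , 486.07642754, 200.94220446],
       [  0.        ,   0.        ,   1.        ]]), 'world_from_camera': array([[-0.99669352, -0.07237326,  0.03693429,  0.41852753],
       [-0.08121154,  0.87282265, -0.48123312,  0.36440288],
       [ 0.00259133, -0.48264142, -0.87581422,  1.07411166],
       [ 0.        ,  0.        ,  0.        ,  1.        ]])}
```

View pics/top0.png

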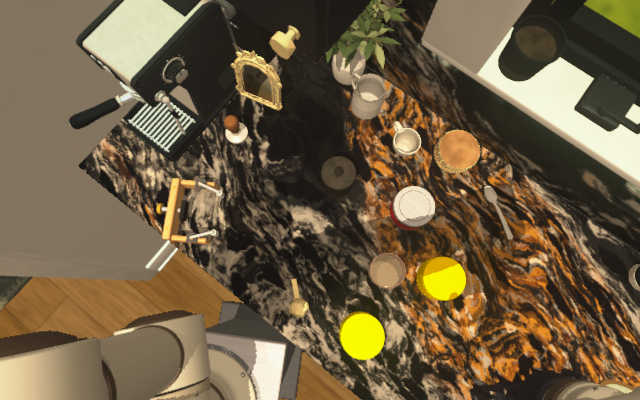

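View pics/side0.png

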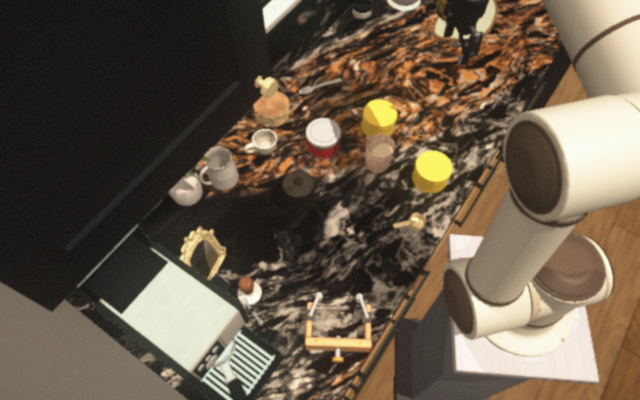

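Top view: red tin at (413,206), canister (338,173), candle cup (387,271), holder around (190,210) with its mouth to the right and rollers near (217,190) and (212,235). The yellow look-alikes are at (445,278) and (362,336). The side view agrees.

```bash
cat > h.py <<'E'
import numpy as np,cv2
from scipy.optimize import least_squares
def cloud(n,tag="0"):
    z=np.load(f"{n}{tag}.npz");d=z["d"];K=z["K"];T=z["T"]
    v,u=np.mgrid[:400,:640]
    P=np.stack([(u-K[0,2])/K[0,0]*d,(v-K[1,2])/K[1,1]*d,d],-1)@T[:3,:3].T+T[:3,3]
    P[d==0]=np.nan
    return z["p"],P
def fitr(X,r,c0):
    f=least_squares(lambda c:np.hypot(X[:,0]-c[0],X[:,1]-c[1])-r,c0,loss="soft_l1",f_scale=.002);return f.x,np.abs(f.fun).mean()
E
python3 - <<'E'
from h import *
np.set_printoptions(precision=4,suppress=True)
c={}
for n in("top","side"):
    p,P=cloud(n)
    pix={"top":dict(tin=(413,206),can=(338,173),cand=(387,271),y1=(445,278),y2=(362,336),pit=(368,95),esp=(406,140)),
         "side":dict(tin=(322,135),can=(298,183),cand=(378,150),y1=(380,115),y2=(432,170),pit=(222,168),esp=(262,142))}[n]
    h=dict(tin=.06,can=.1,cand=.083,y1=.06,y2=.06,pit=.098,esp=.05)
    R=dict(tin=.045,can=.0385,cand=.036,y1=.045,y2=.045,pit=.037,esp=.032)
    for k,(u,v) in pix.items():
        q=np.nanmedian(P[v-3:v+4,u-3:u+4].reshape(-1,3),0)
        m=(np.hypot(P[...,0]-q[0],P[...,1]-q[1])<.075)&(P[...,2]>.012)&(P[...,2]<h[k]+.03)
        top=m&(P[...,2]>h[k]-.012)&(P[...,2]<h[k]+.01)
        X=P[top]
        ctr=(X[:,:2].min(0)+X[:,:2].max(0))/2 if len(X) else q[:2]
        hull=cv2.convexHull(X[:,:2].astype(np.float32))[:,0] if len(X)>5 else X
        f=fitr(hull,R[k],ctr) if len(X)>5 else None
        print(n,k,"q",q,"n",len(X),"mid",ctr,"size",np.ptp(X,0) if len(X) else 0,"fit",f)
    # holder
    b=(P[...,0]>.2)&(P[...,0]<.6)&(P[...,1]>-.08)&(P[...,1]<.25)&(P[...,2]>.02)&(P[...,2]<.07)
    v,u=np.nonzero(b);print("holder pts",len(v),u.min(),u.max(),v.min(),v.max())
    x0={"top":(140,160,100,100),"side":(280,270,110,100)}[n]
    a,bb,w,hh=x0
    img=cv2.resize(p[bb:bb+hh,a:a+w,::-1],None,fx=4,fy=4,interpolation=cv2.INTER_CUBIC)
    cv2.imwrite(f"pics/hold_{n}.png",img)
    z=P[bb:bb+hh,a:a+w]
    np.save(f"hold_{n}.npy",z)
a=cv2.imread("pics/hold_top.png");b=cv2.imread("pics/hold_side.png")
cv2.imwrite("pics/hold.png",cv2.resize(np.hstack([a,b]),(798,380)))
E
```

```text
top tin q [ 0.4737 -0.3947  0.0603] n 1353 mid [ 0.4749 -0.3964] size [0.089  0.0885 0.0165] fit (array([ 0.4753, -0.3966]), np.float64(0.00043640302320089344))
top can q [ 0.5153 -0.2241  0.0947] n 76 mid [ 0.5201 -0.2265] size [0.0276 0.0295 0.0126] fit (array([ 0.5423, -0.2515]), np.float64(0.007693202177159672))
top cand q [ 0.3284 -0.3532  0.0528] n 155 mid [ 0.329  -0.3497] size [0.0712 0.072  0.0146] fit (array([ 0.3291, -0.3499]), np.float64(0.000385633322109786))
top y1 q [ 0.3298 -0.4726  0.0605] n 1523 mid [ 0.3302 -0.4709] size [0.0883 0.0882 0.0168] fit (array([ 0.3302, -0.4711]), np.float64(0.0004273537358091494))
top y2 q [ 0.1926 -0.3146  0.0607] n 1632 mid [ 0.1935 -0.315 ] size [0.0891 0.0887 0.0169] fit (array([ 0.1934, -0.3151]), np.float64(0.0004104866721767922))
top pit q [ 0.7501 -0.2738  0.002 ] n 492 mid [ 0.7533 -0.273 ] size [0.1312 0.1358 0.0219] fit (array([ 0.7303, -0.2715]), np.float64(0.025367723789400914))
top esp q [ 0.6419 -0.3753  0.0103] n 300 mid [ 0.6329 -0.3941] size [0.0778 0.112  0.0137] fit (array([ 0.627 , -0.3719]), np.float64(0.0173043198
[... 486 characters left out ...]
np.float64(0.0007396800866415235))
side y1 q [ 0.3299 -0.4615  0.0633] n 819 mid [ 0.3321 -0.4534] size [0.089  0.1309 0.0205] fit (array([ 0.3321, -0.4709]), np.float64(0.002350576984932909))
side y2 q [ 0.198  -0.3006  0.0624] n 962 mid [ 0.1948 -0.3156] size [0.0898 0.0913 0.0209] fit (array([ 0.1947, -0.315 ]), np.float64(0.0004201633872964781))
side pit q [ 0.707  -0.2457  0.0859] n 238 mid [ 0.7335 -0.2567] size [0.0893 0.0943 0.0194] fit (array([ 0.726, -0.266]), np.float64(0.0070218340566080145))
side esp q [ 0.6373 -0.3844  0.0136] n 357 mid [ 0.6373 -0.3978] size [0.0823 0.1226 0.0172] fit (array([ 0.6279, -0.3813]), np.float64(0.028998524018097077))
holder pts 3099 238 370 285 397
```

View pics/hold.png

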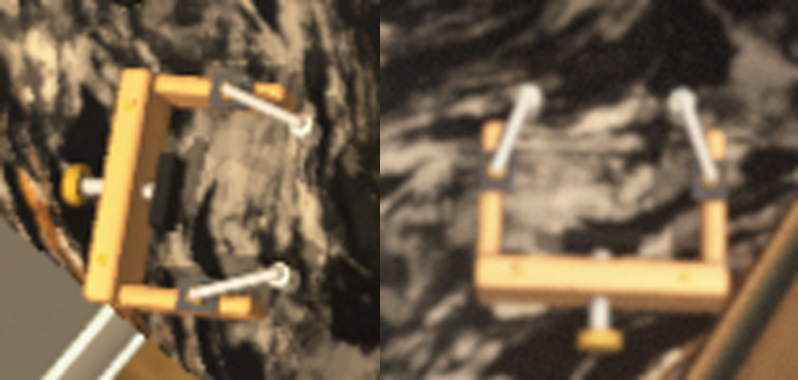

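```bash
python3 - <<'E'
from h import *
np.set_printoptions(precision=4,suppress=True)
for n in("top","side"):
    p,P=cloud(n)
    m=(np.hypot(P[...,0]-.52,P[...,1]+.222)<.065)&(P[...,2]>.015)&(P[...,2]<.11)
    X=P[m];print(n,"can z hist",np.histogram(X[:,2],bins=[.015,.03,.045,.06,.07,.08,.09,.1,.11])[0])
    for zl in(.03,.06,.075):
        Y=X[X[:,2]>zl];h=cv2.convexHull(Y[:,:2].astype(np.float32))[:,0]
        print(zl,Y[:,:2].min(0),Y[:,:2].max(0),cv2.minEnclosingCircle(h),fitr(h,.0385,[.52,-.222]))
    hsv=cv2.cvtColor(p,cv2.COLOR_RGB2HSV)
    w=(hsv[...,1]>90)&(hsv[...,0]>8)&(hsv[...,0]<28)&(hsv[...,2]>110)&(P[...,0]>.3)&(P[...,0]<.6)&(P[...,1]>0)&(P[...,1]<.25)
    W=P[w&(P[...,2]>.034)&(P[...,2]<.054)]
    print("wood",len(W),np.histogram(W[:,2],8))
    print(cv2.minAreaRect(W[:,:2].astype(np.float32)*1000))
    B=W[W[:,2]>.0455];B2=W[W[:,2]<.0435]
    print("block",len(B),cv2.minAreaRect(B[:,:2].astype(np.float32)*1000))
    np.save(f"wood_{n}.npy",W)
    # rollers: bright low-sat
    r=(hsv[...,1]<70)&(hsv[...,2]>140)&(P[...,2]>.038)&(P[...,2]<.06)&(P[...,0]>.3)&(P[...,0]<.6)&(P[...,1]>-.05)&(P[...,1]<.15)
    k,l,s,c=cv2.connectedComponentsWithStats(r.astype(np.uint8))
    for i in range(1,k):
        if s[i,4]>6: print("bright",s[i,4],c[i],np.median(P[l==i],0),P[l==i][np.argmin(P[l==i][:,1])])
E
```

```text
top can z hist [ 44  49  51  19 104 811  61   3]
0.03 [ 0.4825 -0.263 ] [ 0.5585 -0.1871] ((0.5211280584335327, -0.22451581060886383), 0.03875402361154556) (array([ 0.5214, -0.2247]), np.float64(0.0005987646537466317))
0.06 [ 0.4825 -0.263 ] [ 0.5585 -0.1871] ((0.5211280584335327, -0.22451581060886383), 0.03875402361154556) (array([ 0.5214, -0.2247]), np.float64(0.0006021917789139544))
0.075 [ 0.4825 -0.263 ] [ 0.5585 -0.1871] ((0.5211280584335327, -0.22451581060886383), 0.03875402361154556) (array([ 0.5213, -0.2246]), np.float64(0.0006295921010332122))
wood 912 (array([ 65, 106, 145,  79,  96, 246, 158,  17]), array([0.034 , 0.0364, 0.0387, 0.0411, 0.0434, 0.0458, 0.0482, 0.0505,
       0.0529]))
((403.24853515625, 101.3678207397461), (138.98587036132812, 128.25469970703125), 1.2729123830795288)
block 441 ((403.7135009765625, 87.50096130371094), (135.86582946777344, 102.36106872558594), 2.3217029571533203)
bright 12 [185.3333 126.6667] [0.5943 0.1394 0.0408] [0.5988 0.1337 0.0411]
bright 78 [211.2821 188.8205] [0.4549 0.0464 0.0513] [0.4492 0.0268 0.0452]
bright 95 [204.3684 233.578
[... 485 characters left out ...]
1255421638489, -0.22411146759986877), 0.03897631913423538) (array([ 0.5225, -0.2242]), np.float64(0.00044663400105595687))
wood 934 (array([ 34,  77, 113, 112,  89, 219, 228,  62]), array([0.034 , 0.0365, 0.039 , 0.0415, 0.044 , 0.0465, 0.0489, 0.0514,
       0.0539]))
((466.1358642578125, 100.85388946533203), (125.7841796875, 265.26861572265625), 87.9188232421875)
block 555 ((466.1376953125, 92.06349182128906), (98.35234069824219, 268.44830322265625), 85.79894256591797)
bright 96 [314.9688 302.0104] [0.4571 0.0498 0.0526] [0.4498 0.0273 0.0474]
bright 100 [361.96 304.15] [0.3554 0.0474 0.0525] [0.3624 0.0216 0.0451]
bright 32 [248.4688 340.8438] [0.5882 0.143  0.0413] [0.5992 0.1353 0.0391]
```

```bash
python3 - <<'E'
from h import *
np.set_printoptions(precision=4,suppress=True)
def rect(q,c,s):
    return np.linalg.norm(np.maximum(np.abs(q-c)-s,0),axis=1)
def res(p,Q):
    c,s=np.cos(p[2]),np.sin(p[2]);q=(Q[:,:2]-p[:2])@np.array([[c,-s],[s,c]])
    ch=np.minimum(rect(q,[.031,.063],[.039,.006]),rect(q,[.031,-.063],[.039,.006]))
    bl=rect(q,[.078,0],[.009,.069]); return ch,bl,q
A=[]
for n in("top","side"):
    W=np.load(f"wood_{n}.npy");W=W[(W[:,0]<.5)&(W[:,0]>.31)]
    def f(p,W=W):
        ch,bl,_=res(p,W);hi=W[:,2]>.045
        d=np.where(hi,bl,np.where(W[:,2]<.043,np.minimum(ch,bl),np.minimum(ch,bl)))
        return d
    r=least_squares(f,[.404,.05,np.radians(92)],loss="soft_l1",f_scale=.001,diff_step=1e-4)
    q=res(r.x,W)[2]
    print(n,len(W),r.x[:2],np.degrees(r.x[2]),np.sqrt((f(r.x)**2).mean()),q.min(0),q.max(0),np.percentile(q,[1,99],axis=0))
    p,P=cloud(n)
    # pad: dark points in holder
    c,s=np.cos(r.x[2]),np.sin(r.x[2]);Q=(P[...,:2]-r.x[:2])@np.array([[c,-s],[s,c]])
    m=(Q[...,0]>.02)&(Q[...,0]<.068)&(abs(Q[...,1])<.03)&(P[...,2]>.015)&(P[...,2]<.035)
    print("pad",m.sum(),np.percentile(Q[m],[5,25,50],axis=0) if m.sum() else 0)
E
```

```text
top 912 [0.4048 0.0521] 92.18113951342838 0.008556482774279279 [-0.0156 -0.0697] [0.1135 0.0691] [[-0.0065 -0.0684]
 [ 0.1097  0.0681]]
pad 78 [[ 0.0501 -0.0185]
 [ 0.0506 -0.0088]
 [ 0.0512  0.0001]]
side 933 [0.4062 0.053 ] 92.41082494827322 0.009154089835147212 [-0.0076 -0.0689] [0.1131 0.0692] [[-0.0047 -0.0675]
 [ 0.1112  0.068 ]]
pad 50 [[ 0.0571 -0.0217]
 [ 0.0589 -0.0125]
 [ 0.0595 -0.0015]]
```

```bash
python3 - <<'E'
from h import *
np.set_printoptions(precision=3,suppress=True)
for n in("top","side"):
    p,P=cloud(n)
    for nm,(cx,cy) in dict(pre=(.504,-.456)).items():
        r=np.hypot(P[...,0]-cx,P[...,1]-cy);t=np.hypot(P[...,0]-.476,P[...,1]+.396)
        for a in(.04,.06,.08,.1,.13):
            m=(r<a)&(t>.052)&(P[...,2]>.008)&(P[...,2]<.25);print(n,a,m.sum(),P[m][:,2].max() if m.any() else 0, P[m].mean(0) if m.any() else 0)
    # path corridor heights
    m=(P[...,1]>-.3)&(P[...,1]<.0)&(abs(P[...,0]-.415)<.06)&(P[...,2]>.008)&(P[...,2]<.25)
    print("corr",m.sum(),np.median(P[m],0) if m.any() else 0)
E
```

```text
top 0.04 0 0 0
top 0.06 0 0 0
top 0.08 17 0.045392344406841034 [ 0.58  -0.477  0.041]
top 0.1 340 0.04755042447530056 [ 0.589 -0.48   0.037]
top 0.13 936 0.05155098289741877 [ 0.603 -0.476  0.04 ]
corr 0 0
side 0.04 1 0.011559374113386589 [ 0.507 -0.488  0.012]
side 0.06 2 0.011559374113386589 [ 0.519 -0.449  0.01 ]
side 0.08 6 0.04554139128715562 [ 0.536 -0.466  0.027]
side 0.1 200 0.052411269587018694 [ 0.589 -0.474  0.036]
side 0.13 676 0.06463257310847759 [ 0.596 -0.468  0.039]
corr 7 [ 0.438 -0.145  0.009]
```

>>> apply_moves(rows=[[[0,0,0],[0,0,1],0.45],[[0,0,0],[0,0,1],0.45],[[0,0,0],[0,0,1],0.45],[[0,0,0],[0,0,1],0.45],[[0,0,0],[0,0,1],0.45]])

```text
time: 0.6
ee_pos: [0.1776, -0.5205, 0.3035]
tcp_rot: [-180.0, 0.0, -11.2]
wrist_force: [0.3, 0.3, -0.3]
opening: 0.0386
grasp_force: 0.0
```

>>> apply_moves(rows=[[[0.3,-0.13,0],[0,0,0.25],0.45],[[0.6,-0.26,0],[0,0,0.5],0.45],[[0.94,-0.39,0],[0,0,0.75],0.45],[[0.94,-0.39,0],[0,0,1],0.45],[[0.94,-0.39,0],[0,0,1],0.45]])

```text
time: 1.1
ee_pos: [0.2782, -0.5001, 0.3034]
tcp_rot: [-180.0, 0.0, -41.0]
wrist_force: [0.4, 0.5, -0.3]
opening: 0.0382
grasp_force: 0.0
```

>>> apply_moves(rows=[[[0.25,-0.32,0],[0,0,0.25],0.45],[[0.5,-0.64,0],[0,0,0.5],0.45],[[0.76,-0.96,0],[0,0,0.8],0.45],[[0.76,-0.96,0],[0,0,0.8],0.45],[[0.76,-0.96,0],[0,0,0.8],0.45]])

```text
time: 1.6
ee_pos: [0.3155, -0.5267, 0.3034]
tcp_rot: [-177.7, 0.2, -59.6]
wrist_force: [-0.6, 0.2, -0.2]
opening: 0.0381
grasp_force: 0.0
```

>>> apply_moves(rows=[[[0,0,0.8],[0,0,0],0.45],[[0,0,0.8],[0,0,0],0.45],[[0,0,0.8],[0,0,0],0.45]])

```text
time: 1.9
ee_pos: [0.317, -0.5234, 0.2197]
tcp_rot: [-177.6, 0.5, -59.5]
wrist_force: [-0.0, 0.3, 0.1]
opening: 0.0387
grasp_force: 0.0
```

```bash
cat > rel.py <<'E'
import sys,numpy as np
from scipy.spatial.transform import Rotation as R
from workcell import sensors
o=sensors.get_obs();x,y,z,w=map(float,sys.argv[1:])
r=R.from_euler("xyz",o["tcp_rot"],degrees=True);d=R.from_euler("xyz",[180,0,w],degrees=True)
print(o["ee_pos"],o["tcp_rot"],"q",o["q"].round(1))
print("shift",(r.inv().apply(np.array([x,y,z])-o["ee_pos"])*10).round(3),"turn",(np.degrees((r.inv()*d).as_rotvec())/30).round(3))
E
python3 rel.py .504 -.456 .16 -65
```

```text
[ 0.31697153 -0.52336455  0.21966487] [-177.58344764    0.50889917  -59.47159009] q [-59.6  13.1   9.9  87.3   2.4 179.8]
shift [ 0.375 -1.926  0.675] turn [-0.08   0.021  0.184]
```

>>> apply_moves(rows=[[[0.05,-0.24,0.1],[-0.08,0.02,-0.25],0.45],[[0.1,-0.48,0.2],[-0.08,0.02,-0.5],0.45],[[0.19,-0.96,0.3],[-0.08,0.02,-0.75],0.45],[[0.19,-0.96,0.3],[-0.08,0.02,-1],0.45],[[0.19,-0.96,0.3],[-0.08,0.02,-1],0.45]])

```text
time: 2.4
ee_pos: [0.4131, -0.4915, 0.2001]
tcp_rot: [179.7, -1.2, -29.3]
wrist_force: [-0.0, -0.3, 0.8]
opening: 0.0384
grasp_force: 0.0
```

>>> apply_moves(rows=[[[0,0,0],[0,0,-0.25],0.45],[[0,0,0],[0,0,-0.5],0.45],[[0,0,0],[0,0,-0.75],0.45],[[0,0,0],[0,0,-1],0.45]])

```text
time: 2.8
ee_pos: [0.4114, -0.4927, 0.2002]
tcp_rot: [179.1, -0.9, 0.5]
wrist_force: [-0.5, -0.6, -1.1]
opening: 0.0386
grasp_force: 0.0
```

>>> apply_moves(rows=[[[0,0,0],[0,0,-0.25],0.45],[[0,0,0],[0,0,-0.5],0.45],[[0,0,0],[0,0,-0.75],0.45],[[0,0,0],[0,0,-1],0.45]])

```text
time: 3.2
ee_pos: [0.4113, -0.4927, 0.2002]
tcp_rot: [178.8, -0.3, 30.5]
wrist_force: [-0.8, 0.8, -0.4]
opening: 0.0386
grasp_force: 0.0
```

>>> apply_moves(rows=[[[0,0,0],[0,0,-0.25],0.45],[[0,0,0],[0,0,-0.5],0.45],[[0,0,0],[0,0,-0.75],0.45],[[0,0,0],[0,0,-1],0.45]])

```text
time: 3.6
ee_pos: [0.4113, -0.4927, 0.2002]
tcp_rot: [178.8, 0.3, 60.5]
wrist_force: [-0.2, 0.3, -0.0]
opening: 0.0381
grasp_force: 0.0
```

>>> apply_moves(rows=[[[0,0,0],[0,0,-0.25],0.45],[[0,0,0],[0,0,-0.5],0.45],[[0,0,0],[0,0,-0.75],0.45],[[0,0,0],[0,0,-1],0.45]])

```text
time: 4.0
ee_pos: [0.4113, -0.4927, 0.2002]
tcp_rot: [179.1, 0.9, 90.5]
wrist_force: [0.3, 0.1, -0.4]
opening: 0.0383
grasp_force: 0.0
```

```bash
python3 rel.py .504 -.456 .16 115
```

```text
[ 0.41132222 -0.4926811   0.20020175] [179.13684087   0.87905045  90.48697113] q [-50.2  15.8  11.   84.    0.1  39.3]
shift [0.365 0.924 0.41 ] turn [ 0.022  0.035 -0.817]
```

>>> apply_moves(rows=[[[0.12,0.3,0.1],[0.02,0.03,-0.25],0.45],[[0.24,0.6,0.2],[0.02,0.03,-0.5],0.45],[[0.36,0.92,0.4],[0.02,0.035,-0.82],0.45],[[0.36,0.92,0.4],[0.02,0.035,-0.82],0.45],[[0.36,0.92,0.4],[0.02,0.035,-0.82],0.45]])

```text
time: 4.5
ee_pos: [0.5044, -0.4559, 0.1598]
tcp_rot: [180.0, -0.1, 114.9]
wrist_force: [-0.2, 0.5, 0.4]
opening: 0.0382
grasp_force: 0.0
```

```bash
python3 rel.py .504 -.456 .088 115
```

```text
[ 0.5043652  -0.45587983  0.15983055] [ 1.79960757e+02 -8.12044658e-02  1.14916190e+02] q [-42.1  22.6  15.1  82.6   0.1  23. ]
shift [-0.001 -0.004  0.718] turn [ 0.001 -0.003 -0.003]
```

>>> apply_moves(rows=[[[0,0,0.25],[0,0,0],0.45],[[0,0,0.5],[0,0,0],0.45],[[0,0,0.72],[0,0,0],0.45],[[0,0,0.72],[0,0,0],0.45],[[0,0,0.72],[0,0,0],0.45]])

```text
time: 5.0
ee_pos: [0.504, -0.4563, 0.0886]
tcp_rot: [179.9, -0.0, 114.9]
wrist_force: [0.7, -0.7, 0.7]
opening: 0.0388
grasp_force: 0.0
```

```bash
python3 - <<'E'
from workcell import sensors, imaging
import cv2,numpy as np
a,_=imaging.camera("top");b,_=imaging.camera("side")
cv2.imwrite("pics/a.png",np.hstack([cv2.resize(a[100:300,300:500,::-1],(400,400)),cv2.resize(b[60:260,220:420,::-1],(400,400))]))
E
```

```text
(no output)
```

View pics/a.png

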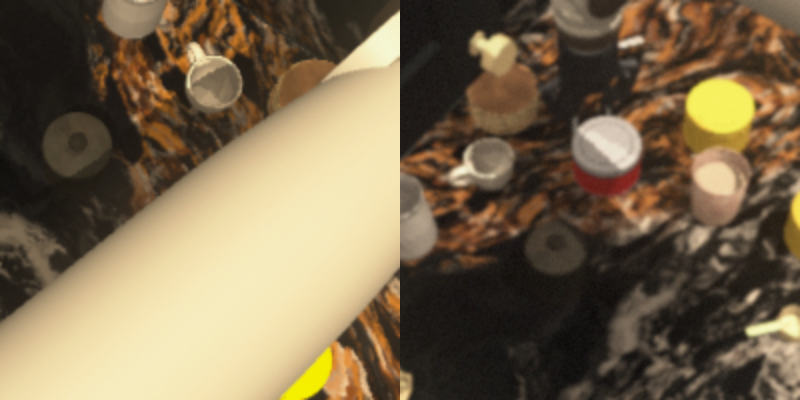

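Side view: tin at crop (606,150), gripper behind it at (590,60), both obstacles clear. I'll start the first push, straight along tool x.

>>> apply_moves(rows=[[[0.04,0,0],[0,0,0],0.45],[[0.08,0,0],[0,0,0],0.45],[[0.12,0,0],[0,0,0],0.45],[[0.15,0,0],[0,0,0],0.45],[[0.18,0,0],[0,0,0],0.45],[[0.21,0,0],[0,0,0],0.45],[[0.25,0,0],[0,0,0],0.45],[[0.29,0,0],[0,0,0],0.45],[[0.33,0,0],[0,0,0],0.45],[[0.37,0,0],[0,0,0],0.45],[[0.41,0,0],[0,0,0],0.45],[[0.45,0,0],[0,0,0],0.45]])

```text
time: 6.3
ee_pos: [0.486, -0.4148, 0.0873]
tcp_rot: [179.9, -0.0, 115.1]
wrist_force: [1.3, -4.4, 0.2]
opening: 0.0387
grasp_force: 2.2
```

```bash
cat > look.py <<'E'
import sys
from h import *
from workcell import sensors, imaging
n=sys.argv[1];tag=sys.argv[2];g=np.array([float(sys.argv[3]),float(sys.argv[4])])
p,d=imaging.camera(n);c=imaging.get_calibration(n);np.savez(f"{n}{tag}.npz",p=p,d=d,K=c["intrinsics"],T=c["world_from_camera"])
p,P=cloud(n,tag)
m=(np.hypot(P[...,0]-g[0],P[...,1]-g[1])<.07)&(P[...,2]>.045)&(P[...,2]<.072)
X=P[m];lid=X
h=cv2.convexHull(lid[:,:2].astype(np.float32))[:,0]
# red side of the tin (visible from side camera): fit front edge of the cylinder
hsv=cv2.cvtColor(p,cv2.COLOR_RGB2HSV);red=((hsv[...,0]<6)|(hsv[...,0]>172))&(hsv[...,1]>140)&(P[...,2]>.005)&(P[...,2]<.062)&(np.hypot(P[...,0]-g[0],P[...,1]-g[1])<.08)
Y=P[red]
o=sensors.get_obs()
print("lid",len(X),"mid",(X[:,:2].min(0)+X[:,:2].max(0))/2,np.ptp(X,0),"red",len(Y),fitr(Y,.045,g) if len(Y)>10 else None)
print(o["time"],o["ee_pos"],o["tcp_rot"],o["wrist_force"])
w=np.radians(o["tcp_rot"][2]);c=fitr(Y,.045,g)[0]-o["ee_pos"][:2]
print("tin ahead",c@[np.cos(w),np.sin(w)],"left",c@[-np.sin(w),np.cos(w)])
cv2.imwrite(f"pics/{n}{tag}.png",p[:,:,::-1])
E
python3 look.py side 1 .462 -.37
```

```text
lid 1002 mid [ 0.47322388 -0.37995443] [0.10494818 0.11548741 0.02688329] red 267 (array([ 0.46443258, -0.37064712]), np.float64(0.0009372808787996686))
6.35 [ 0.4857537  -0.41429904  0.08726501] [ 1.79916918e+02 -5.76257723e-02  1.15093551e+02] [ 2.08157466 -4.39431463  0.91749863]
tin ahead 0.04857412566247881 left 0.0007960863361431945
```

```bash
cat > plan.py <<'E'
import numpy as np
from workcell import sensors
o=sensors.get_obs();e=o["ee_pos"][:2];w=np.radians(o["tcp_rot"][2]);D=.049
P0=e+D*np.array([np.cos(w),np.sin(w)])
C=np.array([.427,-.289]);M=np.array([.4075,.0025]);u=(M-C)/np.linalg.norm(M-C);B=C+.08*u
t=np.linspace(0,1,400)[:,None];p=(1-t)**2*P0+2*t*(1-t)*C+t*t*B
s=np.r_[0,np.cumsum(np.linalg.norm(np.diff(p,axis=0),axis=1))];print(P0,B,"len",s[-1])
for off,name,R in((np.array([.5218,-.2245]),"can",.0385),(np.array([.330,-.350]),"cand",.036)):print(name,(np.linalg.norm(p-off,axis=1)-R-.045).min())
rows=[]
for k in np.arange(.005,s[-1]+.004,.005):
    i=min(np.searchsorted(s,k),398);tan=p[i+1]-p[i];a=np.arctan2(tan[1],tan[0]);q=p[i]-D*np.array([np.cos(a),np.sin(a)])
    rows.append((q,a))
base=(e,w)
for k in range(0,len(rows),18):
    b,bw=base;print("call")
    for q,a in rows[k:k+18]:
        d=q-b;print([[round(10*float(d@[np.cos(bw),np.sin(bw)]),2),round(10*float(d@[np.sin(bw),-np.cos(bw)]),2),0],[0,0,round(-np.degrees(a-bw)/30,2)],.45],end=",")
    print();base=rows[min(k+17,len(rows)-1)]
E
python3 plan.py
```

```text
[ 0.46497292 -0.36992383] [ 0.4216603 -0.2091784] len 0.16745117873882834
can 0.014586504738462354
cand 0.03719455723039271
call
[[0.05, -0.0, 0], [0, 0, np.float64(0.02)], 0.45],[[0.1, -0.01, 0], [0, 0, np.float64(0.04)], 0.45],[[0.15, -0.01, 0], [0, 0, np.float64(0.05)], 0.45],[[0.2, -0.01, 0], [0, 0, np.float64(0.07)], 0.45],[[0.25, -0.02, 0], [0, 0, np.float64(0.09)], 0.45],[[0.3, -0.02, 0], [0, 0, np.float64(0.11)], 0.45],[[0.35, -0.02, 0], [0, 0, np.float64(0.13)], 0.45],[[0.4, -0.02, 0], [0, 0, np.float64(0.15)], 0.45],[[0.45, -0.02, 0], [0, 0, np.float64(0.17)], 0.45],[[0.51, -0.02, 0], [0, 0, np.float64(0.19)], 0.45],[[0.55, -0.02, 0], [0, 0, np.float64(0.21)], 0.45],[[0.6, -0.02, 0], [0, 0, np.float64(0.23)], 0.45],[[0.66, -0.02, 0], [0, 0, np.float64(0.25)], 0.45],[[0.71, -0.02, 0], [0, 0, np.float64(0.27)], 0.45],[[0.76, -0.02, 0], [0, 0, np.float64(0.29)], 0.45],[[0.8, -0.02, 0], [0, 0, np.float64(0.31)], 0.45],[[0.85, -0.01, 0], [0, 0, np.float64(0.33)], 0.45],[[0.9, -0.01, 0], [0, 0, np.float64(0.35)], 0.45],
call
[[0.05, -0.01, 0], [0, 0, np.float64(0.02)], 0.45],[[0.1, -0.01, 0], [0, 0, np.float64(0.04)], 0.45],[[0.15, -0.01, 0], [0, 0, np.float64(0.07)], 0.45],[[0.2, -0.02, 0], [0, 0, np.float64(0.09)], 0.45],[[0.25, -0.02, 0], [0, 0, np.float64(0.11)], 0.45],[[0.3, -0.02, 0], [0, 0, np.float64(0.13)], 0.45],[[0.35, -0.03, 0], [0, 0, np.float64(0.16)], 0.45],[[0.4, -0.03, 0], [0, 0, np.float64(0.18)], 0.45],[[0.45, -0.03, 0], [0, 0, np.float64(0.2)], 0.45],[[0.5, -0.03, 0], [0, 0, np.float64(0.23)], 0.45],[[0.56, -0.03, 0], [0, 0, np.float64(0.25)], 0.45],[[0.6, -0.03, 0], [0, 0, np.float64(0.27)], 0.45],[[0.66, -0.03, 0], [0, 0, np.float64(0.3)], 0.45],[[0.71, -0.02, 0], [0, 0, np.float64(0.32)], 0.45],[[0.75, -0.02, 0], [0, 0, np.float64(0.35)], 0.45],[[0.77, -0.02, 0], [0, 0, np.float64(0.36)], 0.45],
```

```bash
sed -i 's/C=np.array(\[.427,-.289\])/C=np.array([.415,-.272])/; s/round(-np.degrees(a-bw)\/30,2)/float(round(-np.degrees(a-bw)\/30,2))/' plan.py; python3 plan.py
```

```text
[ 0.46497292 -0.36992383] [ 0.41281502 -0.19202984] len 0.18689274769578965
can 0.021227922533165397
cand 0.03437929559014115
call
[[0.06, 0.01, 0], [0, 0, -0.05], 0.45],[[0.1, 0.01, 0], [0, 0, -0.04], 0.45],[[0.15, 0.0, 0], [0, 0, -0.02], 0.45],[[0.2, -0.0, 0], [0, 0, -0.01], 0.45],[[0.25, -0.01, 0], [0, 0, 0.01], 0.45],[[0.3, -0.01, 0], [0, 0, 0.02], 0.45],[[0.35, -0.01, 0], [0, 0, 0.04], 0.45],[[0.4, -0.02, 0], [0, 0, 0.06], 0.45],[[0.45, -0.02, 0], [0, 0, 0.07], 0.45],[[0.5, -0.02, 0], [0, 0, 0.09], 0.45],[[0.55, -0.02, 0], [0, 0, 0.11], 0.45],[[0.6, -0.02, 0], [0, 0, 0.13], 0.45],[[0.65, -0.03, 0], [0, 0, 0.15], 0.45],[[0.7, -0.03, 0], [0, 0, 0.16], 0.45],[[0.75, -0.03, 0], [0, 0, 0.18], 0.45],[[0.81, -0.03, 0], [0, 0, 0.2], 0.45],[[0.85, -0.03, 0], [0, 0, 0.22], 0.45],[[0.91, -0.03, 0], [0, 0, 0.25], 0.45],
call
[[0.05, -0.01, 0], [0, 0, 0.02], 0.45],[[0.1, -0.01, 0], [0, 0, 0.04], 0.45],[[0.15, -0.01, 0], [0, 0, 0.07], 0.45],[[0.2, -0.02, 0], [0, 0, 0.09], 0.45],[[0.25, -0.02, 0], [0, 0, 0.11], 0.45],[[0.3, -0.03, 0], [0, 0, 0.14], 0.45],[[0.35, -0.03, 0], [0, 0, 0.16], 0.45],[[0.4, -0.03, 0], [0, 0, 0.19], 0.45],[[0.45, -0.03, 0], [0, 0, 0.22], 0.45],[[0.5, -0.03, 0], [0, 0, 0.24], 0.45],[[0.55, -0.03, 0], [0, 0, 0.27], 0.45],[[0.6, -0.03, 0], [0, 0, 0.3], 0.45],[[0.65, -0.03, 0], [0, 0, 0.33], 0.45],[[0.7, -0.03, 0], [0, 0, 0.36], 0.45],[[0.75, -0.03, 0], [0, 0, 0.39], 0.45],[[0.8, -0.03, 0], [0, 0, 0.43], 0.45],[[0.85, -0.02, 0], [0, 0, 0.46], 0.45],[[0.9, -0.02, 0], [0, 0, 0.49], 0.45],
call
[[0.05, -0.01, 0], [0, 0, 0.04], 0.45],[[0.06, -0.01, 0], [0, 0, 0.04], 0.45],
```

>>> apply_moves(rows=[[[0.05,0.01,0],[0,0,-0.03],0.45],[[0.1,0.01,0],[0,0,-0.03],0.45],[[0.15,0,0],[0,0,-0.02],0.45],[[0.2,0,0],[0,0,-0.01],0.45],[[0.25,-0.01,0],[0,0,0.01],0.45],[[0.3,-0.01,0],[0,0,0.02],0.45],[[0.35,-0.01,0],[0,0,0.04],0.45],[[0.4,-0.02,0],[0,0,0.06],0.45],[[0.45,-0.02,0],[0,0,0.07],0.45],[[0.5,-0.02,0],[0,0,0.09],0.45],[[0.55,-0.02,0],[0,0,0.11],0.45],[[0.6,-0.02,0],[0,0,0.13],0.45],[[0.65,-0.03,0],[0,0,0.15],0.45],[[0.7,-0.03,0],[0,0,0.16],0.45],[[0.75,-0.03,0],[0,0,0.18],0.45],[[0.8,-0.03,0],[0,0,0.2],0.45],[[0.85,-0.03,0],[0,0,0.22],0.45],[[0.91,-0.03,0],[0,0,0.25],0.45]])

```text
time: 8.15
ee_pos: [0.4443, -0.3335, 0.0872]
tcp_rot: [179.9, -0.1, 107.6]
wrist_force: [1.0, -4.9, -0.5]
opening: 0.0387
grasp_force: 2.3
```

```bash
python3 look.py side 2 .427 -.286; sed -i 's/^C=np.array(\[.415,-.272\])/C=np.array([.416,-.24])/;s/B=C+.08\*u/B=C+.06*u/' plan.py; python3 plan.py
```

```text
lid 1090 mid [ 0.43724192 -0.29601081] [0.10673882 0.1133863  0.02645881] red 248 (array([ 0.42888293, -0.28683391]), np.float64(0.0007613034936057529))
8.2 [ 0.4439413  -0.33266215  0.08716316] [ 1.79960931e+02 -1.32874130e-01  1.07506375e+02] [ 1.25028073 -2.50114242  1.32232955]
tin ahead 0.04823536929742564 left 0.0005752304064128889
[ 0.42920151 -0.28593165] [ 0.4138982  -0.18003682] len 0.10725932956744208
can 0.020168758827062802
cand 0.03709188297589415
call
[[0.05, -0.02, 0], [0, 0, 0.08], 0.45],[[0.1, -0.02, 0], [0, 0, 0.11], 0.45],[[0.15, -0.03, 0], [0, 0, 0.14], 0.45],[[0.2, -0.03, 0], [0, 0, 0.16], 0.45],[[0.25, -0.03, 0], [0, 0, 0.19], 0.45],[[0.3, -0.03, 0], [0, 0, 0.22], 0.45],[[0.35, -0.03, 0], [0, 0, 0.24], 0.45],[[0.4, -0.03, 0], [0, 0, 0.26], 0.45],[[0.45, -0.03, 0], [0, 0, 0.29], 0.45],[[0.51, -0.03, 0], [0, 0, 0.31], 0.45],[[0.55, -0.03, 0], [0, 0, 0.33], 0.45],[[0.61, -0.02, 0], [0, 0, 0.35], 0.45],[[0.66, -0.02, 0], [0, 0, 0.37], 0.45],[[0.71, -0.01, 0], [0, 0, 0.39], 0.45],[[0.76, -0.01, 0], [0, 0, 0.41], 0.45],[[0.8, -0.0, 0], [0, 0, 0.43], 0.45],[[0.86, 0.0, 0], [0, 0, 0.44], 0.45],[[0.9, 0.01, 0], [0, 0, 0.46], 0.45],
call
[[0.05, -0.0, 0], [0, 0, 0.02], 0.45],[[0.1, -0.01, 0], [0, 0, 0.03], 0.45],[[0.15, -0.01, 0], [0, 0, 0.05], 0.45],[[0.17, -0.01, 0], [0, 0, 0.05], 0.45],
```

View pics/side2.png

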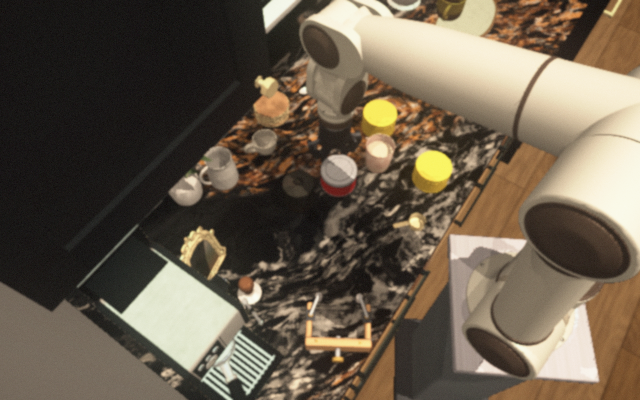

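The side view shows the tin at (338,175), cradled and centred in the gap between canister (298,183) and cup (378,153), with nothing shifted.

>>> apply_moves(rows=[[[0.05,-0.01,0],[0,0,0.05],0.45],[[0.1,-0.02,0],[0,0,0.1],0.45],[[0.15,-0.03,0],[0,0,0.14],0.45],[[0.2,-0.03,0],[0,0,0.16],0.45],[[0.25,-0.03,0],[0,0,0.19],0.45],[[0.3,-0.03,0],[0,0,0.22],0.45],[[0.35,-0.03,0],[0,0,0.24],0.45],[[0.4,-0.03,0],[0,0,0.26],0.45],[[0.45,-0.03,0],[0,0,0.29],0.45],[[0.5,-0.03,0],[0,0,0.31],0.45],[[0.55,-0.03,0],[0,0,0.33],0.45],[[0.6,-0.02,0],[0,0,0.35],0.45],[[0.65,-0.02,0],[0,0,0.37],0.45],[[0.7,-0.01,0],[0,0,0.39],0.45],[[0.75,-0.01,0],[0,0,0.41],0.45],[[0.8,0,0],[0,0,0.43],0.45],[[0.85,0,0],[0,0,0.44],0.45],[[0.9,0.01,0],[0,0,0.46],0.45]])

```text
time: 10.0
ee_pos: [0.4179, -0.247, 0.0872]
tcp_rot: [180.0, -0.1, 93.8]
wrist_force: [0.2, -4.6, -0.3]
opening: 0.0383
grasp_force: 2.2
```

```bash
python3 look.py side 3 .414 -.196;  sed -i 's/^C=np.array(\[.416,-.24\])/C=(P0+np.array([.4085,-.02]))\/2/;s/^M=.*//;s/B=C+.06\*u/B=np.array([.4085,-.02])/' plan.py; python3 plan.py
```

```text
lid 1173 mid [ 0.41763582 -0.20457451] [0.09869361 0.10712709 0.02692641] red 228 (array([ 0.41437224, -0.19792972]), np.float64(0.0006032187980232593))
10.05 [ 0.41786272 -0.24628084  0.08719172] [ 1.79998440e+02 -1.71527234e-01  9.37301684e+01] [ 0.81078439 -2.23917746  0.06345182]
tin ahead 0.04847577043840451 left 0.0003374681563840646
[ 0.41467489 -0.19738465] [ 0.4085 -0.02  ] len 0.17749209279425138
can 0.027003535891108835
cand 0.09353160839040107
call
[[0.05, -0.01, 0], [0, 0, 0.06], 0.45],[[0.1, -0.01, 0], [0, 0, 0.06], 0.45],[[0.15, -0.01, 0], [0, 0, 0.06], 0.45],[[0.2, -0.01, 0], [0, 0, 0.06], 0.45],[[0.25, -0.01, 0], [0, 0, 0.06], 0.45],[[0.3, -0.01, 0], [0, 0, 0.06], 0.45],[[0.35, -0.0, 0], [0, 0, 0.06], 0.45],[[0.4, -0.0, 0], [0, 0, 0.06], 0.45],[[0.45, -0.0, 0], [0, 0, 0.06], 0.45],[[0.5, 0.0, 0], [0, 0, 0.06], 0.45],[[0.55, 0.0, 0], [0, 0, 0.06], 0.45],[[0.6, 0.0, 0], [0, 0, 0.06], 0.45],[[0.65, 0.0, 0], [0, 0, 0.06], 0.45],[[0.7, 0.01, 0], [0, 0, 0.06], 0.45],[[0.75, 0.01, 0], [0, 0, 0.06], 0.45],[[0.8, 0.01, 0], [0, 0, 0.06], 0.45],[[0.85, 0.01, 0], [0, 0, 0.06], 0.45],[[0.9, 0.01, 0], [0, 0, 0.06], 0.45],
call
[[0.05, 0.0, 0], [0, 0, -0.0], 0.45],[[0.1, -0.0, 0], [0, 0, 0.0], 0.45],[[0.15, 0.0, 0], [0, 0, -0.0], 0.45],[[0.2, 0.0, 0], [0, 0, -0.0], 0.45],[[0.25, 0.0, 0], [0, 0, -0.0], 0.45],[[0.3, 0.0, 0], [0, 0, -0.0], 0.45],[[0.35, 0.0, 0], [0, 0, -0.0], 0.45],[[0.4, 0.0, 0], [0, 0, -0.0], 0.45],[[0.45, -0.0, 0], [0, 0, 0.0], 0.45],[[0.5, 0.0, 0], [0, 0, -0.0], 0.45],[[0.55, 0.0, 0], [0, 0, -0.0], 0.45],[[0.6, 0.0, 0], [0, 0, -0.0], 0.45],[[0.65, 0.0, 0], [0, 0, -0.0], 0.45],[[0.7, -0.0, 0], [0, 0, 0.0], 0.45],[[0.75, -0.0, 0], [0, 0, 0.0], 0.45],[[0.8, -0.0, 0], [0, 0, 0.0], 0.45],[[0.85, -0.0, 0], [0, 0, 0.0], 0.45],[[0.87, -0.0, 0], [0, 0, 0.0], 0.45],
```

>>> apply_moves(rows=[[[0.05,0,0],[0,0,0.02],0.45],[[0.1,0,0],[0,0,0.04],0.45],[[0.15,-0.01,0],[0,0,0.05],0.45],[[0.2,-0.01,0],[0,0,0.05],0.45],[[0.25,-0.01,0],[0,0,0.05],0.45],[[0.3,0,0],[0,0,0.05],0.45],[[0.35,0,0],[0,0,0.05],0.45],[[0.4,0,0],[0,0,0.05],0.45],[[0.45,0,0],[0,0,0.05],0.45],[[0.5,0,0],[0,0,0.05],0.45],[[0.55,0,0],[0,0,0.05],0.45],[[0.6,0,0],[0,0,0.05],0.45],[[0.65,0,0],[0,0,0.05],0.45],[[0.7,0.01,0],[0,0,0.05],0.45],[[0.75,0.01,0],[0,0,0.05],0.45],[[0.8,0.01,0],[0,0,0.05],0.45],[[0.85,0.01,0],[0,0,0.05],0.45],[[0.9,0.01,0],[0,0,0.05],0.45]])

```text
time: 11.85
ee_pos: [0.4132, -0.1571, 0.0875]
tcp_rot: [180.0, -0.1, 92.3]
wrist_force: [-0.8, -3.3, -2.2]
opening: 0.0384
grasp_force: 1.7
```

>>> apply_moves(rows=[[[0.05,0,0],[0,0,0],0.45],[[0.1,0,0],[0,0,0],0.45],[[0.15,0,0],[0,0,0],0.45],[[0.2,0,0],[0,0,0],0.45],[[0.25,0,0],[0,0,0],0.45],[[0.3,0,0],[0,0,0],0.45],[[0.35,0,0],[0,0,0],0.45],[[0.4,0,0],[0,0,0],0.45],[[0.45,0,0],[0,0,0],0.45],[[0.5,0,0],[0,0,0],0.45],[[0.55,0,0],[0,0,0],0.45],[[0.6,0,0],[0,0,0],0.45],[[0.65,0,0],[0,0,0],0.45],[[0.7,0,0],[0,0,0],0.45],[[0.75,0,0],[0,0,0],0.45],[[0.75,0,0],[0,0,0],0.45]])

```text
time: 13.45
ee_pos: [0.4103, -0.0818, 0.0878]
tcp_rot: [180.0, -0.2, 92.3]
wrist_force: [0.1, 0.7, -0.1]
opening: 0.0382
grasp_force: 0.0
```

```bash
python3 look.py side 4 .409 -.03; python3 - <<'E'
import cv2
a=cv2.imread("pics/side4.png")[230:380,260:420];cv2.imwrite("pics/c4.png",cv2.resize(a,None,fx=4,fy=4,interpolation=2))
E
```

```text
lid 1389 mid [ 0.40983254 -0.03177224] [0.10056281 0.11735086 0.02665162] red 162 (array([ 0.40767439, -0.03221056]), np.float64(0.0004375301638950562))
13.5 [ 0.41035308 -0.08201097  0.08785226] [ 1.79953647e+02 -1.70118435e-01  9.23422339e+01] [-0.43144191 -0.70880029 -1.03336581]
tin ahead 0.04986828560798976 left 0.0006411958108533751
```

View pics/c4.png

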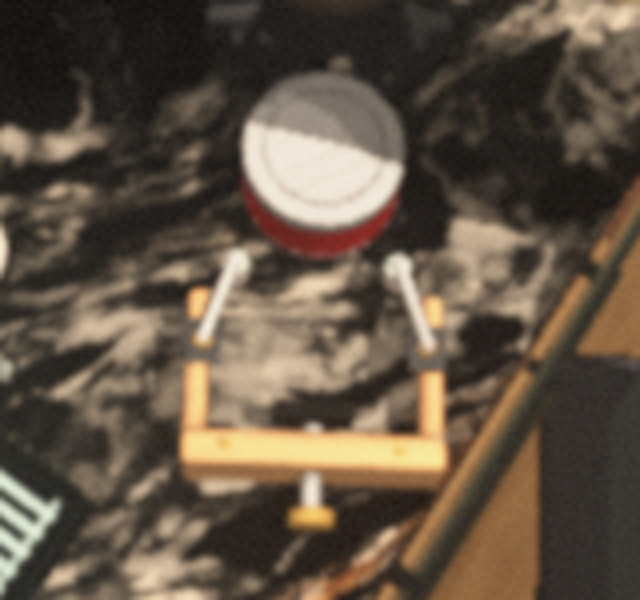

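Tin at crop (323,150) is squarely in front of the rollers (237,262) and (398,265), perhaps 1–2 mm to the right, so I'll nudge it 1 mm while pushing through.

>>> apply_moves(rows=[[[0.05,0,0],[0,0,0],0.45],[[0.1,0.01,0],[0,0,0],0.45],[[0.15,0.01,0],[0,0,0],0.45],[[0.2,0.01,0],[0,0,0],0.45],[[0.25,0.01,0],[0,0,0],0.45],[[0.3,0.01,0],[0,0,0],0.45],[[0.33,0.01,0],[0,0,0],0.45],[[0.36,0.01,0],[0,0,0],0.45],[[0.39,0.01,0],[0,0,0],0.45],[[0.42,0.01,0],[0,0,0],0.45],[[0.45,0.01,0],[0,0,0],0.45],[[0.48,0.01,0],[0,0,0],0.45]])

```text
time: 14.7
ee_pos: [0.4095, -0.0348, 0.0879]
tcp_rot: [180.0, -0.0, 92.3]
wrist_force: [1.3, -5.8, -0.0]
opening: 0.0387
grasp_force: 3.3
```

>>> apply_moves(rows=[[[0.03,0,0],[0,0,0],0.45],[[0.06,0,0],[0,0,0],0.45],[[0.09,0,0],[0,0,0],0.45],[[0.12,0,0],[0,0,0],0.45],[[0.15,0,0],[0,0,0],0.45],[[0.18,0,0],[0,0,0],0.45],[[0.21,0,0],[0,0,0],0.45],[[0.24,0,0],[0,0,0],0.45]])

```text
time: 15.5
ee_pos: [0.4084, -0.0103, 0.0879]
tcp_rot: [180.0, -0.1, 92.3]
wrist_force: [-0.1, -4.5, 0.7]
opening: 0.0384
grasp_force: 2.0
```

```bash
python3 look.py side 5 .406 .04; python3 - <<'E'
import cv2
a=cv2.imread("pics/side5.png")[230:380,260:420];cv2.imwrite("pics/c5.png",cv2.resize(a,None,fx=4,fy=4,interpolation=2))
E
```

```text
lid 1680 mid [0.40702709 0.03412549] [0.12642745 0.10628887 0.02684891] red 117 (array([0.40585245, 0.03886859]), np.float64(0.00034992543124962635))
15.55 [ 0.40835385 -0.00996375  0.08786317] [ 1.79972263e+02 -1.56765962e-01  9.23040238e+01] [-0.77308615 -1.35538247  0.85849468]
tin ahead 0.04889342248067008 left 0.0005362194275203755
```

View pics/c5.png

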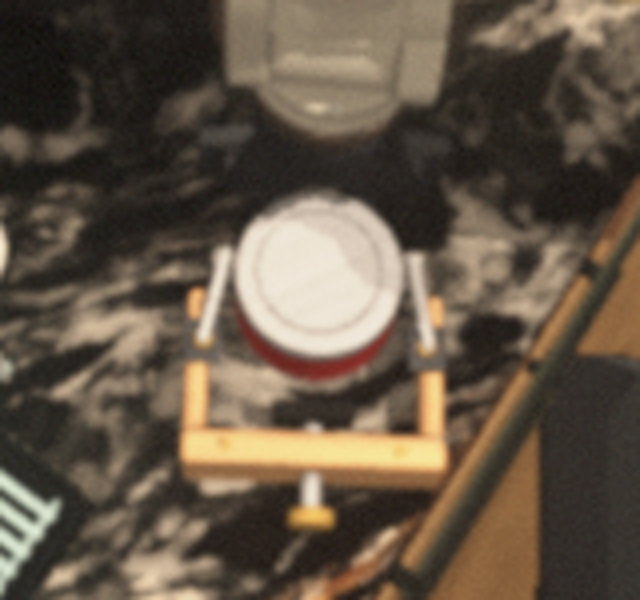

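Tin at crop (319,278) is between the evenly spread rollers (223/415), well centred. Next I advance slowly to find the pad.

>>> apply_moves(rows=[[[0.02,0,0],[0,0,0],0.45],[[0.04,0,0],[0,0,0],0.45],[[0.06,0,0],[0,0,0],0.45],[[0.08,0,0],[0,0,0],0.45],[[0.1,0,0],[0,0,0],0.45],[[0.11,0,0],[0,0,0],0.45],[[0.12,0,0],[0,0,0],0.45]])

```text
time: 16.25
ee_pos: [0.4079, 0.0015, 0.0878]
tcp_rot: [180.0, -0.1, 92.3]
wrist_force: [0.0, -5.3, 1.7]
opening: 0.0383
grasp_force: 1.9
```

>>> apply_moves(rows=[[[0.005,0,0],[0,0,0],0.45],[[0.01,0,0],[0,0,0],0.45],[[0.015,0,0],[0,0,0],0.45]])

```text
time: 16.55
ee_pos: [0.4078, 0.0029, 0.0878]
tcp_rot: [180.0, -0.1, 92.3]
wrist_force: [0.7, -4.4, 2.6]
opening: 0.0386
grasp_force: 2.0
```

>>> apply_moves(rows=[[[0.005,0,0],[0,0,0],0.45],[[0.01,0,0],[0,0,0],0.45],[[0.015,0,0],[0,0,0],0.45]])

```text
time: 16.85
ee_pos: [0.4078, 0.0044, 0.0878]
tcp_rot: [180.0, -0.1, 92.3]
wrist_force: [0.6, -3.8, 1.0]
opening: 0.0388
grasp_force: 2.0
```

>>> apply_moves(rows=[[[0.005,0,0],[0,0,0],0.45],[[0.01,0,0],[0,0,0],0.45]])

```text
time: 17.05
ee_pos: [0.4077, 0.0054, 0.0879]
tcp_rot: [180.0, -0.1, 92.3]
wrist_force: [0.3, -4.0, 2.1]
opening: 0.0386
grasp_force: 2.0
```

>>> apply_moves(rows=[[[0.005,0,0],[0,0,0],0.45],[[0.01,0,0],[0,0,0],0.45]])

```text
time: 17.25
ee_pos: [0.4077, 0.0064, 0.0878]
tcp_rot: [180.0, -0.1, 92.3]
wrist_force: [0.4, -4.4, 2.1]
opening: 0.0385
grasp_force: 2.4
```

>>> apply_moves(rows=[[[0.005,0,0],[0,0,0],0.45],[[0.01,0,0],[0,0,0],0.45]])

```text
time: 17.45
ee_pos: [0.4077, 0.0074, 0.0879]
tcp_rot: [180.0, -0.1, 92.3]
wrist_force: [2.8, -3.2, 0.4]
opening: 0.0381
grasp_force: 2.4
```

>>> apply_moves(rows=[[[0.005,0,0],[0,0,0],0.45],[[0.01,0,0],[0,0,0],0.45]])

```text
time: 17.65
ee_pos: [0.4077, 0.0083, 0.0879]
tcp_rot: [180.0, -0.1, 92.3]
wrist_force: [2.0, -6.9, 1.1]
opening: 0.0387
grasp_force: 3.5
```

>>> apply_moves(rows=[[[0.005,0,0],[0,0,0],0.45],[[0.01,0,0],[0,0,0],0.45]])

```text
time: 17.85
ee_pos: [0.4076, 0.0088, 0.0879]
tcp_rot: [180.0, -0.0, 92.3]
wrist_force: [1.3, -11.5, 1.8]
opening: 0.0385
grasp_force: 5.2
```

>>> apply_moves(rows=[[[0.005,0,0],[0,0,0],0.45],[[0.01,0,0],[0,0,0],0.45],[[0.01,0,0],[0,0,0],0.45]])

```text
time: 18.15
ee_pos: [0.4076, 0.0094, 0.0879]
tcp_rot: [180.0, 0.1, 92.2]
wrist_force: [2.3, -13.9, 1.7]
opening: 0.0384
grasp_force: 6.2
```

>>> apply_moves(rows=[[[0.005,0,0],[0,0,0],0.45],[[0.01,0,0],[0,0,0],0.45],[[0.01,0,0],[0,0,0],0.45]])

```text
time: 18.45
ee_pos: [0.4076, 0.0099, 0.0879]
tcp_rot: [180.0, 0.1, 92.2]
wrist_force: [1.0, -18.2, 2.8]
opening: 0.0382
grasp_force: 7.7
```

>>> apply_moves(rows=[[[0.002,0,0],[0,0,0],0.45],[[0.002,0,0],[0,0,0],0.45],[[0.002,0,0],[0,0,0],0.45],[[0.002,0,0],[0,0,0],0.45],[[0.002,0,0],[0,0,0],0.45],[[0.002,0,0],[0,0,0],0.45],[[0.002,0,0],[0,0,0],0.45],[[0.002,0,0],[0,0,0],0.45],[[0.002,0,0],[0,0,0],0.45],[[0.002,0,0],[0,0,0],0.45]])

```text
time: 19.45
ee_pos: [0.4076, 0.01, 0.088]
tcp_rot: [180.0, 0.2, 92.2]
wrist_force: [1.8, -19.8, 2.2]
opening: 0.0385
grasp_force: 8.1
```

>>> apply_moves(rows=[[[-0.01,0,0],[0,0,0],0.45],[[-0.02,0,0],[0,0,0],0.45],[[-0.03,0,0],[0,0,0],0.45],[[-0.04,0,0],[0,0,0],0.45],[[-0.06,0,0],[0,0,0],0.45],[[-0.1,0,0],[0,0,0],0.45],[[-0.2,0,0],[0,0,0],0.45],[[-0.4,0,0],[0,0,0],0.45],[[-0.6,0,0],[0,0,0],0.45],[[-0.8,0,0],[0,0,0],0.45],[[-0.8,0,-0.4],[0,0,0],0.45],[[-0.8,0,-0.8],[0,0,0],0.45],[[-0.8,0,-0.8],[0,0,0],0.45],[[-0.8,0,-0.8],[0,0,0],0.45]])

```text
time: 20.85
ee_pos: [0.411, -0.0691, 0.1683]
tcp_rot: [179.9, -0.1, 92.3]
wrist_force: [-0.2, 0.3, -1.4]
opening: 0.0382
grasp_force: 0.0
```

```bash
python3 look.py side 6 .405 .057; python3 - <<'E'
import cv2
a=cv2.imread("pics/side6.png");cv2.imwrite("pics/c6.png",a[60:400,160:480])
E
```

```text
lid 1727 mid [0.40454878 0.07033974] [0.13529994 0.11210591 0.02444059] red 57 (array([0.40508334, 0.05815361]), np.float64(0.0005907530974491047))
20.9 [ 0.41046926 -0.06886981  0.1672504 ] [ 1.79998664e+02 -1.32724948e-01  9.22777091e+01] [ 0.371975    0.47851039 -1.41048298]
tin ahead 0.12713711346213324 left 0.00033335832668366337
```

View pics/c6.png

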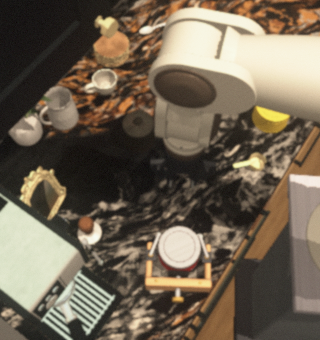

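The tin (crop 180,247) sits in the holder behind the rollers, about 5 mm beyond the seat point and within 1 mm of the centre line. The gripper is clear of it.

```bash
python3 -c "
from workcell import bot
print(bot.job_done())"
```

```text
the job is handed in; nothing more can be done
None
```

The tin went through the gap and past the rollers, and was pressed on the pad with an estimated 14–15 N for over a second. It was then released and left parked about 5 mm beyond the seat point, and the job is handed in; no verdict came back.

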